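Carry the rolling jar to the drying mat

ROBOT

A 6-joint arm with a two-finger parallel gripper is mounted at the origin on the work surface. World frame = base frame: x ahead of the robot, y to its left, z up, the work surface at z = 0. Lengths are in m, angles in rad, forces in N, time in s.
With the tool pointing down it reaches from about 0.35 to 1 m from the base axis. Payload 7.1 kg.
Tool frame: the origin (TCP) lies midway between the tips of the shut fingers; the grasp point (between the pads) lies grasp_offset behind it (grasp_offset is the distance from the TCP to the grasp point, in m); z points along the fingers, y is the line along which they close (so a half turn about z gives the same grasp; the last joint's range is limited). The gripper opens to 85 mm and grips with 20 to 120 N. Pads are 22 mm wide; open, the fingers measure 114 mm over their backs; the gripper's body (76 mm by 85 mm) begins 54 mm behind the grasp point. The pads swing forward as they close: fully open they stand 13 mm farther back than shut.
Start: joints at [-1.323, 0.423, 1.63, -0, 1.089, -0.019], TCP at [0.165, -0.603, 0.231] pointing down, gripper open.
Joint ranges: [-3, 3], [-0.9, 2.11], [0.09, 2.58], [-1.31, 4.45], [0.11, 2.69], [-2.54, 2.54]. Speed limits (rad/s): [2.39, 2.39, 3.01, 3.14, 3.14, 3.14].

INTERFACE

Orientations are given as a unit quaternion [x, y, z, w].
In Python, from plant import * gives the robot as it stands. The module is installed in compiled form; this text tells all that it offers.
- The arm moves only by the tool arm_command, never from a script. Its argument "steps" is a list that holds one entry, the list of rows, each a list of 6 numbers: the shift along the tool's x, y, z in mm, then the turn, a rotation vector about the tool's x, y, z in rad. A call has 1 to 12 rows; each row shifts and turns the commanded pose from where the row before left it, along the tool's axes as they then stand; what a row does not reach is not made up. A row lasts 1/8 s, in which the tool goes at most 62.5 mm and 10.7 degrees, less where a joint would pass 70% of its speed; a pose out of reach is approached as far as the arm can. A call with a gripper value outside its range is refused whole. "claw" is the opening, from 0 (shut) to 1 (fully open), set as the call begins (left out, the last holds). The fingers move at their own pace and stop on an object; "grip_force" is the grip in N (left out, the last holds). Time passes only in rows, so rows that do not move let the fingers close. It gives the time, the measured TCP pose, the force, the opening and the grip force at its end, in the units of the state.
- state(): the state, without advancing time (a new reading comes with each control period).
- get_image(name): name is "side" or "top"; returns a dict with "pixels" (420x560x3 uint8, red, green, blue), "intrinsics" (3x3 intrinsics, pixels), "rvec" (rotation vector, rad) and "tvec" (3), from world to camera coordinates, as OpenCV has them. Camera axes: x right, y down, z forward; pixel columns grow to the right and rows downward; lengths in m; the calibration is good to about 2 mm. A picture is of the moment at which its call begins. There is no depth.
- hand_in(): hands the job in; it is judged then, once.
The state is a dict: "time_s": time; "q": joint angles; "joint_vel": joint speeds; "joint_efforts": joint torques, N m; "eef_pos": TCP position; "ee_rot": TCP orientation; "ft_force": force on the tool from outside, world axes, zero at the start; "moment": the same for the moment, N m; "width": finger opening in m; "gripper_force": force on a finger pad.
Only numpy, scipy, OpenCV 4.12 (cv2) and the standard library are available. Lean on these libraries where they do the work, as an engineer would, in place of code of your own. Each camera call takes 0.05 s, during which the arm holds its last target. There are 200 camera calls.

TASK

Pick up the white draining tray by its wooden handle bar, with the glass jar lying loose against one end of it, and with the tray at least 5 cm clear of the worktop tilt it so that the jar rolls to the flat blue stripe across the middle and stays on the stripe for at least 3 seconds without a break. Then set the tray down softly on the black drying mat, inside and square with the yellow outline, with the jar lying still on the blue stripe, and let go. Never touch the jar itself or let it run across into the opposite end rim, and do not disturb the other things on the worktop.

Things in the scene. Friction and masses are not known exactly. Their poses are not given: they have to be found in the camera images.
- tray: White draining tray, 176 mm (its x) by 324 mm (its y), 0.5 kg, flat on the worktop. Origin at the centre of its underside, z up; x axis within 0.3 rad of the world's x at the start. Inside 160 mm (x) by 308 mm (y); end rims (at +-y) rise to 45 mm, side rims to 28 mm above the origin. A thin steel upright at each x end (x = +-84 mm, y = 0) carries the grip bar.
- tray_floor (a point): Middle of the tray's floor, 9 mm above the tray's origin, same axes. A blue stripe 50 mm wide (y -25 to +25 mm, along x) is flat; from its edges the white floor falls by 0.025 rad (25 mm per m) to both ends, so on a level tray a jar stays on the stripe but rolls away to an end from anywhere else. The jar touches an end rim when its origin is 119 mm from here in y.
- tray_bar (a point): Centre of the wooden grip bar over the tray's middle, 135 mm above the tray's origin, same axes. The bar is 172 mm long in x, 24 mm wide in y, 22 mm high. Gripped here with the fingers down and closing along the tray's y, the tray hangs nearly balanced; the jar passes below, its top at least 56 mm under this point.
- jar: Closed glass jar of corks, orange lid, lying along the tray's x: radius 35 mm, length 130 mm, 0.3 kg. Origin on its axis at mid-length, 35 mm above the tray floor; its x is its axis, y and z turn as it rolls. It rolls along the tray's y like a solid cylinder. At the start it lies still at the end of the tray on the tray's +y side, against the end rim.
- jar_mid (a point): Same point as the jar's origin. Relative to the tray the jar accelerates to the low side by 0.67 x 9.81 m/s2 x the slope (rad) of the floor under it (tray tilt about x plus the 0.025 where it applies), and by -0.67 x the tray's own acceleration along y, whatever its mass. Rolling resistance is tiny: it rolls from about 0.002 rad. Masses vary by up to 30 %.
- mat: Black rubber drying mat fixed on the worktop, 240 mm (x) by 380 mm (y), 6 mm thick, with a yellow outline 210 by 338 mm for the tray. Origin at the centre of its underside; x axis within 0.3 rad of the world's x. The tray goes on it with centres together and x axes parallel. Mat and tray lie left and right of the robot, either way round.
- detergent: Bystander: blue bottle standing beyond the work, 72 mm across and 200 mm high. Origin at the centre of its underside.
- cork_jar: Bystander: standing jar with a clear lid, 90 mm across and 130 mm high. Origin at the centre of its underside.
- pot: Bystander: white open pot, about 100 mm across and 90 mm high. Origin at the centre of its underside.
Things that resemble listed ones, but are neither listed nor needed, are in the scene too. Leave any green, purple or red look-alike of the jar alone.

How it is judged:
By the outcome, as a careful person would: the job done as asked, in the order asked, and still so for the second after the job is handed in, with the robot touching nothing.
It also fails if it takes over 72 s, if anything falls off the work surface, if the arm or the gripper's body presses on something with over 40 N, if the wrist force passes 120 N, or if a joint passes its speed limit or range.

## Working session

There is one attempt and no reset: what is moved stays moved. The work goes in short steps, Python scripts to look and compute and a tool call to move; the robot and the scene stay as the last step left them, time stands still between calls to the robot, and variables do not carry over. Pictures are saved under pics/ and viewed, at most 10 in all, crops included, and the job is handed in when it is done.

Besides the shell and the picture viewer there is one more tool, called after ">>>" as a command line: name --argument value ..., lists and objects as JSON in quotes. arm_command: Moves the arm, as the interface text tells. Its arguments: {"type":"object","properties":{"steps":{"type":"array","items":{"type":"array","items":{"type":"array","items":{"type":"number"}}}},"claw":{"type":"number"},"grip_force":{"type":"number"}},"required":["steps"]}

```bash
mkdir -p pics; python3 - <<'E'
from plant import *
import cv2,numpy as np,pickle
s=state(); print(s)
try: print(grasp_offset)
except Exception as e: print(e)
d={}
for n in("top","side"):
    im=get_image(n); d[n]=im
    cv2.imwrite(f"pics/{n}0.png",im["pixels"][...,::-1])
    print(n,im["intrinsics"],im["rvec"],im["tvec"])
pickle.dump(d,open("im0.pkl","wb"))
E
```

```text
{'time_s': 0.0, 'q': array([-1.32300415e+00,  4.23863005e-01,  1.63071414e+00, -1.65295193e-05,
        1.08858045e+00, -1.89488276e-02]), 'joint_vel': array([ 0.00079372, -0.00049982, -0.00106864,  0.00020353, -0.00063843,
        0.0014865 ]), 'joint_efforts': array([ 2.76702798e-03, -5.57377267e+01, -2.81742758e+01,  1.50881992e-04,
        7.47925777e-03,  3.02376611e-05]), 'eef_pos': array([ 0.16465803, -0.60234308,  0.23052236]), 'ee_rot': array([ 9.91118516e-01,  1.32979224e-01, -9.66074062e-05, -7.76514718e-04]), 'ft_force': array([ 0.24623422, -0.28775512, -0.34633792]), 'moment': array([ 0.01644369, -0.01964963,  0.01087693]), 'gripper_force': 0.0, 'width': 0.08535335793637583}
0.0187
top [[529.91855622   0.         280.34663993]
 [  0.         529.91855622 211.73970435]
 [  0.           0.           1.        ]] [ 2.2080422  -2.15426498  0.0995737 ] [-0.07400399  0.5469899   1.59886387]
side [[498.57451227   0.         271.28252497]
 [  0.         498.57451227 205.70676988]
 [  0.           0.           1.        ]] [ 0.90499768 -2.2592495   1.26751172] [0.33079327 0.31644739 0.91981969]
```

View pics/top0.png

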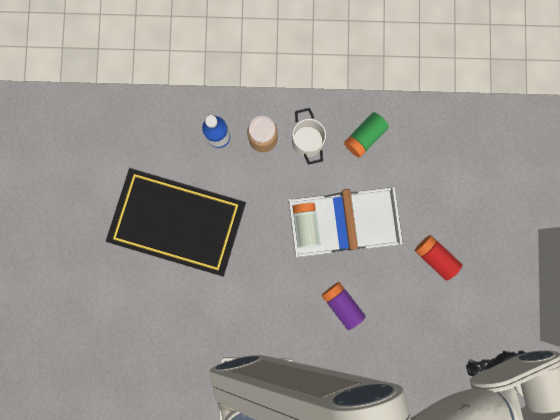

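View pics/side0.png

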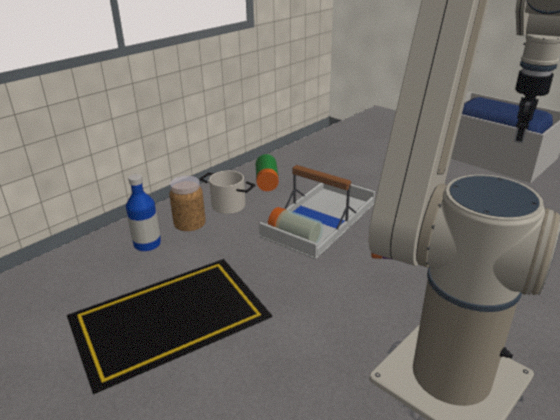

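The top view has the tray around (345,222), with its bar at (349,220), stripe at (341,223) and the jar on the left (+y) end. The mat is at (176,222), and the bystanders are in a row above, at row ~135. The side view agrees with this.

```bash
cat > h.py <<'E'
import cv2,numpy as np
def cast(im,px,z):
    R=cv2.Rodrigues(np.array(im["rvec"]))[0];t=np.array(im["tvec"]).ravel()
    p=cv2.undistortPoints(np.float64(px).reshape(-1,1,2),np.array(im["intrinsics"]),None).reshape(-1,2)
    d=np.c_[p,np.ones(len(p))]@R; c=-R.T@t
    return c+d*((z-c[2])/d[:,2])[:,None]
def mask(im,lo,hi,box=None):
    m=cv2.inRange(cv2.cvtColor(im["pixels"],cv2.COLOR_RGB2HSV),np.array(lo),np.array(hi))
    if box:
        k=np.zeros_like(m);x0,y0,x1,y1=box;k[y0:y1,x0:x1]=255;m&=k
    return m
def rect(im,m,z):
    ys,xs=np.nonzero(m); c=max(cv2.findContours(m,0,1)[0],key=cv2.contourArea).reshape(-1,2)
    P=cast(im,c,z)[:,:2]*1000
    r=cv2.minAreaRect(P.astype(np.float32)); b=cv2.boxPoints(r)
    e=b[1]-b[0],b[2]-b[1]; L=max(e,key=np.linalg.norm)
    return np.round(r[0],1),np.round(sorted(r[1]),1),round(float(np.arctan2(L[1],L[0])%np.pi),4)
E
python3 - <<'E'
from h import *
import pickle
d=pickle.load(open("im0.pkl","rb"));T=d["top"];S=d["side"]
Y=mask(T,(20,120,120),(35,255,255),(100,160,255,280)); print("yellow top",rect(T,Y,.006))
Y=mask(S,(20,120,120),(35,255,255),(60,250,280,390)); print("yellow side",rect(S,Y,.006))
B=mask(T,(5,100,50),(15,255,200),(325,180,370,260)); print("bar",rect(T,B,.146))
B=mask(S,(3,80,40),(15,255,220),(285,160,360,190)); print("bar side",rect(S,B,.135))
Bl=mask(T,(105,120,60),(125,255,255),(325,180,370,260)); print("stripe",rect(T,Bl,.009))
W=mask(T,(0,0,170),(180,60,255),(280,180,410,265)); print("white",rect(T,W,.028), rect(T,W,.0))
J=mask(T,(5,150,150),(18,255,255),(285,190,325,220)); print("lid",rect(T,J,.06))
for n,b in(("bottle",(200,110,235,152)),):
    print(n,cast(T,[[217,137]],.1),cast(T,[[262,127],[308,130]],.13))
c=cv2.findContours(W,0,1)[0];c=max(c,key=cv2.contourArea);print(cv2.boundingRect(c))
# corner pixels of tray
h=np.vstack([k.reshape(-1,2) for k in cv2.findContours(W,0,1)[0] if cv2.contourArea(k)>20])
bx=cv2.boxPoints(cv2.minAreaRect(h));print(bx,cast(T,bx,.045)[:,:2])
E
```

```text
yellow top (array([512.4, 262.2]), array([211.8, 340.2]), 1.3098)
yellow side (array([517.1, 263. ]), array([211.4, 338.3]), 1.307)
bar (array([ 522.1, -255.2]), array([ 23.7, 168.9]), 0.1393)
bar side (array([ 528.1, -255.9]), array([ 50.7, 185.9]), 0.1422)
stripe (array([ 521.3, -246.9]), array([ 28.2, 158.6]), 0.1466)
white (array([ 510.6, -173. ]), array([156.7, 178.4]), 0.1409) (array([ 512.4, -175.1]), array([159.4, 181.5]), 0.1409)
lid (array([ 560.5, -130.2]), array([23. , 61.7]), 1.7132)
bottle [[0.75860182 0.13205999 0.1       ]] [[ 7.84654956e-01 -7.51218585e-04  1.30000000e-01]
 [ 7.79307686e-01 -1.34248331e-01  1.30000000e-01]]
(288, 195, 52, 63)
[[287.99997 199.00003]
 [395.16232 185.93143]
 [402.2579  244.1149 ]
 [295.09555 257.1835 ]] [[ 0.58608392 -0.08259502]
 [ 0.63419385 -0.40718437]
 [ 0.45820459 -0.42963408]
 [ 0.41117107 -0.10792881]]
```

>>> arm_command --steps '[[[0,0,0,0,0,0.124],[40.3,-29.3,0,0,0,0],[40.3,-29.3,0,0,0,0],[40.3,-29.3,0,0,0,0],[40.3,-29.3,0,0,0,0],[40.3,-29.3,0,0,0,0],[40.3,-29.3,0,0,0,0],[40.3,-29.3,0,0,0,0],[40.3,-29.3,0,0,0,0],[40.3,-29.3,0,0,0,0],[40.3,-29.3,0,0,0,0],[0,0,0,0,0,0]]]' --claw 1 --grip_force 90

```text
time_s: 1.6
eef_pos: [0.5238, -0.2532, 0.2309]
ee_rot: [0.997, 0.073, 0.0, -0.0]
ft_force: [-0.4, -0.3, -0.6]
width: 0.0853
gripper_force: 0.0
```

```bash
cat >> h.py <<'E'
from scipy.spatial.transform import Rotation as Ro
def pose(s):
    R=Ro.from_quat(s["ee_rot"]).as_matrix()
    # yaw of tool x, roll = slope of -tool y axis (tray +y up positive), pitch = slope of tool x
    return dict(t=round(s["time_s"],3),p=np.round(s["eef_pos"]*1000,1),yaw=round(np.arctan2(R[1,0],R[0,0]),4),yup=round(-R[2,1],4),xup=round(R[2,0],4),q=np.round(s["q"],2),f=np.round(s["ft_force"],1),m=np.round(s["moment"],2),w=round(s["width"]*1000,1),g=np.round(s["gripper_force"],1))
E
python3 - <<'E'
from plant import *
from h import *
print(pose(state()))
im=get_image("side"); cv2.imwrite("pics/s1.png",im["pixels"][120:300,220:420,::-1].repeat(3,0).repeat(3,1))
E
```

```text
{'t': 1.6, 'p': array([ 523.8, -253.2,  230.9]), 'yaw': np.float64(0.1469), 'yup': np.float64(0.0004), 'xup': np.float64(0.0001), 'q': array([-0.47,  0.36,  1.73,  0.  ,  1.05,  0.95]), 'f': array([-0.4, -0.3, -0.6]), 'm': array([-0.01,  0.02, -0.  ]), 'w': 85.3, 'g': np.float64(0.0)}
```

View pics/s1.png

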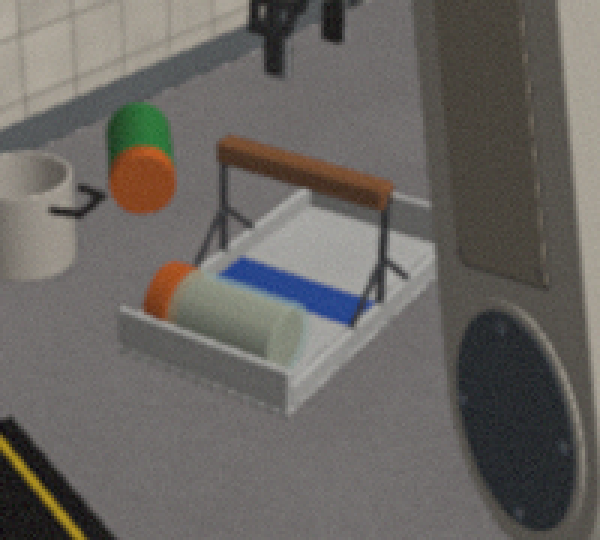

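The crop shows the tray's bar at (305,172) in the crop, clear below the open fingers, with the jar at the near end. Nothing stands in the way, so I'll descend.

>>> arm_command --steps '[[[-1.5,1.8,20,0,0,0],[0,0,30,0,0,0],[0,0,30,0,0,0],[0,0,25,0,0,0],[0,0,8,0,0,0],[0,0,0,0,0,0],[0,0,0,0,0,0]]]'

```text
time_s: 2.52
eef_pos: [0.5212, -0.2581, 0.1194]
ee_rot: [0.997, 0.071, 0.001, 0.0]
ft_force: [0.1, -0.8, 0.5]
width: 0.0852
gripper_force: 0.0
```

>>> arm_command --steps '[[[1,-2.5,2,0,0,0],[0,0,0,0,0,0],[0,0,0,0,0,0]]]'

```text
time_s: 2.9
eef_pos: [0.5215, -0.2548, 0.1166]
ee_rot: [0.997, 0.071, 0.0, 0.0]
ft_force: [0.3, -0.6, 0.5]
width: 0.0852
gripper_force: 0.0
```

>>> arm_command --steps '[[[0,0,0,0,0,0],[0,0,0,0,0,0],[0,0,0,0,0,0],[0,0,0,0,0,0],[0,0,0,0,0,0],[0,0,0,0,0,0],[0,0,0,0,0,0],[0,0,0,0,0,0]]]' --claw 0 --grip_force 90

```text
time_s: 3.9
eef_pos: [0.5217, -0.2554, 0.1168]
ee_rot: [0.997, 0.071, 0.0, 0.0]
ft_force: [-0.9, -2.8, 3.7]
width: 0.023
gripper_force: 89.5
```

```bash
python3 - <<'E'
from plant import *
from h import *
print(pose(state()))
E
```

```text
{'t': 3.9, 'p': array([ 521.7, -255.4,  116.8]), 'yaw': np.float64(0.143), 'yup': np.float64(-0.001), 'xup': np.float64(0.0007), 'q': array([-0.48,  0.51,  1.8 , -0.  ,  0.83,  0.95]), 'f': array([-0.9, -2.8,  3.7]), 'm': array([-0.4 ,  0.19,  0.16]), 'w': 23.0, 'g': np.float64(89.5)}
```

>>> arm_command --steps '[[[0,0,-5,0,0,0],[0,0,-8,0,0,0],[0,0,-12,-0.02,0,0],[0,0,-16,-0.03,0,0],[0,0,-18,-0.03,0,0],[0,0,-18,0,0,0],[0,0,-16,0,0,0],[0,0,-7,0,0,0],[0,0,0,0,0,0],[0,0,0,0,0,0]]]'

```text
time_s: 5.15
eef_pos: [0.5203, -0.2503, 0.2154]
ee_rot: [0.997, 0.071, 0.002, 0.04]
ft_force: [-0.3, 0.4, -8.5]
width: 0.0225
gripper_force: 88.7
```

```bash
python3 - <<'E'
from plant import *
from h import *
print(pose(state()))
T=get_image("top");S=get_image("side")
a=np.vstack([T["pixels"][120:300,220:440],S["pixels"][110:290,200:420]])
cv2.imwrite("pics/s2.png",cv2.resize(a[...,::-1],None,fx=1.66,fy=1.66))
E
```

```text
{'t': 5.15, 'p': array([ 520.3, -250.3,  215.4]), 'yaw': np.float64(0.1426), 'yup': np.float64(-0.0791), 'xup': np.float64(-0.0012), 'q': array([-0.43,  0.36,  1.78, -0.08,  0.97,  1.04]), 'f': array([-0.3,  0.4, -8.5]), 'm': array([-0.22,  0.02,  0.02]), 'w': 22.5, 'g': np.float64(88.7)}
```

View pics/s2.png

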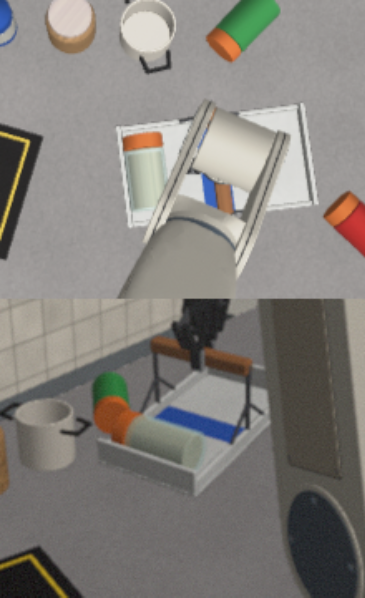

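Tray is up with the jar still against the near end rim (at (150,170) in the top crop, (165,440) in the side one). I'll carry it over the mat with that end low and roll the jar there.

```bash
cat >> h.py <<'E'
def Rt(yaw,yup):  # tool rotation: x=tray x, y=-tray y, z down, then tilt about tool x
    return Ro.from_euler("z",yaw)*Ro.from_euler("x",np.pi)*Ro.from_euler("x",yup)
def rows(P):  # list of (pos mm, yaw, yup)
    for (p,y,u),(p2,y2,u2) in zip(P,P[1:]):
        A=Rt(y,u);B=Rt(y2,u2)
        yield np.r_[A.inv().apply(np.array(p2)-p).round(1),(A.inv()*B).as_rotvec().round(4)]
E
python3 - <<'E'
from plant import *
from h import *
p0=np.array([520.3,-250.3,215.4]);p1=np.array([514,262.5,217.])
N=22;s=np.linspace(0,1,N+1);s=10*s**3-15*s**4+6*s**5
for r in rows([(p0+(p1-p0)*k,.1426+(-.262-.1426)*k,-.079) for k in s]): print(r.tolist(),end=",\n")
E
```

```text
[0.1, -0.4, -0.0, -0.0, -0.0, 0.0004],
[0.4, -2.9, -0.2, -0.0, -0.0002, 0.0023],
[0.9, -7.1, -0.6, -0.0, -0.0004, 0.0056],
[1.5, -12.4, -1.0, -0.0, -0.0008, 0.0099],
[2.1, -18.3, -1.5, 0.0, -0.0012, 0.0146],
[2.4, -24.4, -2.0, -0.0, -0.0015, 0.0193],
[2.4, -30.1, -2.5, 0.0, -0.0019, 0.0238],
[1.9, -35.1, -2.9, 0.0, -0.0022, 0.0277],
[1.0, -39.1, -3.2, 0.0, -0.0024, 0.0309],
[-0.2, -41.9, -3.4, -0.0, -0.0026, 0.0331],
[-1.6, -43.3, -3.6, -0.0, -0.0027, 0.0342],
[-3.1, -43.2, -3.6, 0.0, -0.0027, 0.0342],
[-4.5, -41.7, -3.4, -0.0, -0.0026, 0.0331],
[-5.5, -38.7, -3.2, 0.0, -0.0024, 0.0309],
[-6.0, -34.6, -2.9, -0.0, -0.0022, 0.0277],
[-6.0, -29.6, -2.4, 0.0, -0.0019, 0.0238],
[-5.4, -23.9, -2.0, -0.0, -0.0015, 0.0193],
[-4.4, -17.9, -1.5, 0.0, -0.0012, 0.0146],
[-3.2, -12.1, -1.0, -0.0, -0.0008, 0.0099],
[-1.9, -6.9, -0.6, -0.0, -0.0004, 0.0056],
[-0.8, -2.8, -0.2, -0.0, -0.0002, 0.0023],
[-0.1, -0.4, -0.0, 0.0, -0.0, 0.0004],
```

>>> arm_command --steps '[[[0.5,-3.3,-0.2,0,0,0.003],[0.9,-7,-0.6,0,0,0.006],[1.5,-12.4,-1,0,-0.001,0.01],[2.1,-18.3,-1.5,0,-0.001,0.014],[2.4,-24.4,-2,0,-0.0015,0.019],[2.4,-30,-2.5,0,-0.002,0.024],[1.9,-35,-2.9,0,-0.002,0.028],[1,-39,-3.2,0,-0.0025,0.031],[-0.2,-42,-3.4,0,-0.0025,0.033],[-1.6,-43.3,-3.6,0,-0.003,0.034],[-3.1,-43.2,-3.6,0,-0.003,0.034],[-4.5,-41.7,-3.4,0,-0.0025,0.033]]]'

```text
time_s: 6.75
eef_pos: [0.5161, 0.0934, 0.217]
ee_rot: [0.997, -0.064, -0.002, 0.04]
ft_force: [0.7, -0.2, -8.4]
width: 0.0227
gripper_force: 89.0
```

>>> arm_command --steps '[[[-5.5,-38.7,-3.2,0,-0.0025,0.031],[-6,-34.6,-2.9,0,-0.002,0.028],[-6,-29.6,-2.4,0,-0.002,0.024],[-5.4,-23.9,-2,0,-0.0015,0.019],[-4.4,-17.9,-1.5,0,-0.001,0.0145],[-3.2,-12.1,-1,0,-0.001,0.01],[-1.9,-6.9,-0.6,0,-0.0005,0.0055],[-0.9,-3.2,-0.2,0,0,0.0025],[0,0,0,0,0,0],[0,0,0,0,0,0]]]'

```text
time_s: 8.0
eef_pos: [0.5145, 0.2616, 0.2173]
ee_rot: [0.991, -0.131, -0.005, 0.04]
ft_force: [-0.1, -0.3, -7.8]
width: 0.0229
gripper_force: 89.0
```

```bash
python3 - <<'E'
from plant import *
from h import *
import pickle
print(pose(state()))
T=get_image("top");S=get_image("side")
pickle.dump(dict(top=T,side=S),open("im2.pkl","wb"))
cv2.imwrite("pics/s3.png",np.vstack([T["pixels"][120:300,60:340],S["pixels"][190:410,40:320]])[...,::-1].repeat(1,0))
E
```

```text
{'t': 8.0, 'p': array([514.5, 261.6, 217.3]), 'yaw': np.float64(-0.2625), 'yup': np.float64(-0.0799), 'xup': np.float64(0.0007), 'q': array([ 0.48,  0.39,  1.71, -0.07,  1.09,  2.35]), 'f': array([-0.1, -0.3, -7.8]), 'm': array([-0.17,  0.08, -0.02]), 'w': 22.9, 'g': np.float64(89.0)}
```

View pics/s3.png

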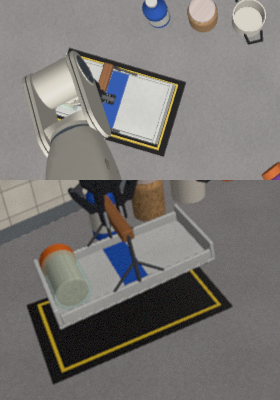

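The tray is over the mat with the jar still at its +y rim: (65,275) in the side crop. The stripe shows clearly at (125,262). Next is a jar tracker, calibrated at the rim, where the jar's y is 119 mm.

```bash
cat >> h.py <<'E'
def tray_T(s):   # tray origin & rotation from tool pose (bar centre 18.7 mm behind TCP)
    R=Ro.from_quat(s["ee_rot"]).as_matrix()@np.diag([1.,-1,-1])
    return np.array(s["eef_pos"])-R@[0,0,.135-.0187],R
def castT(im,px,s,z):  # pixel -> tray coords (mm) on the tray plane height z
    o,Rr=tray_T(s); R=cv2.Rodrigues(np.array(im["rvec"]))[0];t=np.array(im["tvec"]).ravel()
    p=cv2.undistortPoints(np.float64(px).reshape(-1,1,2),np.array(im["intrinsics"]),None).reshape(-1,2)
    d=(np.c_[p,np.ones(len(p))]@R)@Rr; c=Rr.T@(-R.T@t-o)
    return (c+d*((z-c[2])/d[:,2])[:,None])[:,:2]*1000
def blob(im,s,lo,hi,z,xr=85,yr=165):
    m=mask(im,lo,hi); ys,xs=np.nonzero(m); P=castT(im,np.c_[xs,ys],s,z)
    k=(abs(P[:,0])<xr)&(abs(P[:,1])<yr); Q=P[k]
    return (len(Q),np.round(np.r_[np.median(Q,0),Q.min(0),Q.max(0)],0).tolist() if len(Q) else None)
OR=((4,150,90),(18,255,255))
E
python3 - <<'E'
from plant import *
from h import *
import pickle
s=state();d=pickle.load(open("im2.pkl","rb"))
for n in d:
    im=d[n];R=cv2.Rodrigues(np.array(im["rvec"]))[0];print(n,(-R.T@np.array(im["tvec"]).ravel()).round(2))
    print("or",blob(im,s,*OR,.044)); print("blue",blob(im,s,(105,120,60),(125,255,255),.009))
H=cv2.cvtColor(d["side"]["pixels"],cv2.COLOR_RGB2HSV)
print(H[190+95:190+101,105:111].reshape(-1,3).tolist()[::5])
print("floor",H[190+60,40+175:40+180].tolist(),"rim",H[190+122,40+75:40+80].tolist())
print("body",blob(d["side"],s,(28,18,80),(60,110,235),.044))
E
```

```text
top [ 0.41 -0.05  1.64]
or (0, None)
blue (658, [22.0, -7.0, -76.0, -25.0, 81.0, 23.0])
side [-0.22  0.67  0.75]
or (157, [70.0, -23.0, 35.0, -41.0, 85.0, 152.0])
blue (812, [19.0, 3.0, -52.0, -24.0, 82.0, 24.0])
[[42, 31, 141], [39, 28, 154], [36, 31, 154], [38, 28, 145], [39, 25, 142], [38, 27, 142], [40, 28, 139], [34, 27, 150]]
floor [[34, 11, 162], [26, 11, 159], [0, 2, 156], [24, 8, 158], [20, 5, 156]] rim [[39, 30, 134], [26, 27, 130], [35, 25, 132], [42, 33, 133], [47, 27, 130]]
body (1516, [-13.0, 119.0, -85.0, -152.0, 77.0, 152.0])
```

```bash
cat >> h.py <<'E'
def lid(im,s,lo=(5,190,120),hi=(16,255,255)):
    m=mask(im,lo,hi);n,L,st,c=cv2.connectedComponentsWithStats(m)
    out=[]
    for i in range(1,n):
        if st[i,4]>8:
            q=castT(im,c[i:i+1],s,.044)[0]
            if abs(q[0])<100 and abs(q[1])<160: out.append((int(st[i,4]),c[i].round(1).tolist(),q.round(1).tolist()))
    return out
E
python3 - <<'E'
from plant import *
from h import *
import pickle
s=state();d=pickle.load(open("im2.pkl","rb"))
print(lid(d["side"],s),lid(d["top"],s))
H=cv2.cvtColor(d["side"]["pixels"],cv2.COLOR_RGB2HSV)
print("lid",H[190+250-180,40+55:40+62].tolist(),"bar",H[190+218-180,40+115:40+122].tolist())
E
```

```text
[(144, [94.6, 259.2], [98.0, 114.9])] []
lid [[11, 197, 172], [11, 175, 166], [12, 156, 159], [12, 131, 162], [13, 105, 160], [13, 92, 164], [14, 90, 161]] bar [[11, 153, 115], [14, 169, 116], [13, 168, 117], [13, 162, 120], [12, 143, 123], [13, 159, 122], [14, 167, 116]]
```

>>> arm_command --steps '[[[0,0,0,0.03,0,0],[0,0,0,0.04,0,0],[0,0,0,0.025,0,0],[0,0,0,0.015,0,0],[0,0,0,0,0,0],[0,0,0,0,0,0],[0,0,0,0,0,0],[0,0,0,0,0,0]]]'

```text
time_s: 9.1
eef_pos: [0.5145, 0.2623, 0.2172]
ee_rot: [0.991, -0.13, 0.002, -0.015]
ft_force: [-0.0, -0.6, -9.4]
width: 0.0226
gripper_force: 89.0
```

```bash
cat > look.py <<'E'
from plant import *
from h import *
import sys
n=int(sys.argv[1]) if len(sys.argv)>1 else 3
for i in range(n):
    s=state();im=get_image("side");P=lid(im,s)
    y=max(P)[2][1] if P else None
    print(round(s["time_s"],3),"yup",round(-Ro.from_quat(s["ee_rot"]).as_matrix()[2,1],4),P,"jar",y and round(y+4.1+5.3*(1-y/119),1))
print(pose(s)); T=get_image("top");print("top",lid(T,state()))
import pickle;pickle.dump((s,im,T),open("last.pkl","wb"))
E
python3 look.py
```

```text
9.1 yup 0.0302 [(150, [88.6, 255.4], [99.7, 115.3])] jar 119.6
9.15 yup 0.0302 [(149, [88.5, 255.5], [99.5, 115.5])] jar 119.8
9.2 yup 0.0302 [(145, [88.9, 255.4], [99.4, 115.0])] jar 119.3
{'t': 9.2, 'p': array([514.5, 262.3, 217.2]), 'yaw': np.float64(-0.2617), 'yup': np.float64(0.0302), 'xup': np.float64(0.0007), 'q': array([0.44, 0.36, 1.76, 0.03, 1.  , 2.26]), 'f': array([-0.1,  0.9, -8.8]), 'm': array([-0.46,  0.21, -0.04]), 'w': 22.9, 'g': np.float64(89.0)}
top []
```

>>> arm_command --steps '[[[0,0,0,0.006,0,0],[0,0,0,0,0,0],[0,0,0,0,0,0],[0,0,0,0,0,0],[0,0,0,0,0,0],[0,0,0,0,0,0]]]'

```text
time_s: 10.05
eef_pos: [0.5145, 0.2622, 0.2173]
ee_rot: [0.991, -0.131, 0.003, -0.018]
ft_force: [0.8, 0.4, -8.8]
width: 0.0228
gripper_force: 89.0
```

```bash
python3 look.py 2
```

```text
10.05 yup 0.0363 [(142, [88.3, 255.1], [99.9, 115.5])] jar 119.8
10.1 yup 0.0363 [] jar None
{'t': 10.1, 'p': array([514.5, 262.1, 217.3]), 'yaw': np.float64(-0.2619), 'yup': np.float64(0.0363), 'xup': np.float64(0.0008), 'q': array([0.44, 0.36, 1.77, 0.03, 0.99, 2.25]), 'f': array([ 0.3, -0.3, -7.5]), 'm': array([-0.53,  0.2 ,  0.02]), 'w': 22.3, 'g': np.float64(89.0)}
top []
```

```bash
sed -i 's/lo=(5,190,120),hi=(16,255,255)/lo=(5,140,135),hi=(16,255,255)/; s/st\[i,4\]>8/st[i,4]>40/' h.py; python3 - <<'E'
from h import *
import pickle
s,S,T=pickle.load(open("last.pkl","rb"))
print(lid(S,s)); print(mask(S,(5,190,120),(16,255,255),(40,200,140,300)).sum()/255)
E
```

```text
[(172, [90.4, 254.6], [99.8, 111.4])]
145.0
```

>>> arm_command --steps '[[[0,0,0,0.006,0,0],[0,0,0,0,0,0],[0,0,0,0,0,0],[0,0,0,0,0,0],[0,0,0,0,0,0]]]'

```text
time_s: 10.82
eef_pos: [0.5145, 0.2621, 0.2173]
ee_rot: [0.991, -0.131, 0.003, -0.021]
ft_force: [0.5, 0.5, -8.4]
width: 0.0227
gripper_force: 89.1
```

```bash
python3 look.py 2
```

```text
10.825 yup 0.0423 [] jar None
10.875 yup 0.0423 [] jar None
{'t': 10.875, 'p': array([514.5, 262.1, 217.3]), 'yaw': np.float64(-0.262), 'yup': np.float64(0.0423), 'xup': np.float64(0.0008), 'q': array([0.43, 0.36, 1.77, 0.04, 0.99, 2.25]), 'f': array([-0. , -0.8, -8.9]), 'm': array([-0.47,  0.17,  0.01]), 'w': 22.5, 'g': np.float64(89.1)}
top [(100, [127.9, 184.2], [58.8, 127.6])]
```

```bash
sed -i 's/abs(q\[0\])<100/abs(q[0])<125/' h.py; python3 - <<'E'
from h import *
import pickle
s,S,T=pickle.load(open("last.pkl","rb"))
print(lid(S,s),lid(S,s,(5,190,120)),lid(T,s),lid(T,s,(5,190,120)))
s=pickle.load(open("im2.pkl","rb"))
E
python3 look.py 2
```

```text
[(175, [91.2, 253.9], [100.2, 109.0])] [(151, [89.6, 254.5], [99.8, 112.4])] [(100, [127.9, 184.2], [58.8, 127.6])] []
10.975 yup 0.0423 [(179, [91.5, 253.9], [100.0, 108.5])] jar 113.1
11.025 yup 0.0423 [(177, [92.1, 253.7], [100.2, 107.2])] jar 111.8
{'t': 11.025, 'p': array([514.5, 262.2, 217.3]), 'yaw': np.float64(-0.2619), 'yup': np.float64(0.0423), 'xup': np.float64(0.0008), 'q': array([0.43, 0.36, 1.77, 0.04, 0.99, 2.25]), 'f': array([ 0.6, -0.7, -8.8]), 'm': array([-0.46,  0.18,  0.  ]), 'w': 23.0, 'g': np.float64(89.1)}
top [(94, [128.2, 184.3], [59.0, 126.7])]
```

```bash
sed -i 's/y+4.1+/y+7.3+/' look.py
```

>>> arm_command --steps '[[[0,0,0,0,0,0],[0,0,0,0,0,0],[0,0,0,0,0,0],[0,0,0,0,0,0]]]'

```text
time_s: 11.62
eef_pos: [0.5145, 0.2622, 0.2173]
ee_rot: [0.991, -0.131, 0.003, -0.021]
ft_force: [-0.5, -1.0, -8.6]
width: 0.0225
gripper_force: 89.1
```

```bash
python3 look.py 2
```

```text
11.625 yup 0.0423 [(176, [95.2, 252.8], [100.1, 100.9])] jar 109.0
11.675 yup 0.0423 [(174, [96.2, 252.5], [100.4, 99.0])] jar 107.2
{'t': 11.675, 'p': array([514.5, 262.1, 217.3]), 'yaw': np.float64(-0.2619), 'yup': np.float64(0.0423), 'xup': np.float64(0.0008), 'q': array([0.43, 0.36, 1.77, 0.04, 0.99, 2.25]), 'f': array([-0.9, -0.7, -8.1]), 'm': array([-0.47,  0.13,  0.06]), 'w': 22.7, 'g': np.float64(89.1)}
top [(68, [129.8, 184.5], [59.7, 122.3])]
```

>>> arm_command --steps '[[[0,0,0,0,0,0],[0,0,0,0,0,0],[0,0,0,0,0,0],[0,0,0,0,0,0],[0,0,0,0,0,0],[0,0,0,0,0,0]]]'

```text
time_s: 12.52
eef_pos: [0.5146, 0.2622, 0.2173]
ee_rot: [0.991, -0.131, 0.003, -0.021]
ft_force: [0.2, 0.5, -8.4]
width: 0.0229
gripper_force: 89.0
```

```bash
python3 look.py 2
```

```text
12.525 yup 0.0423 [(166, [103.9, 250.0], [101.5, 82.7])] jar 91.6
12.575 yup 0.0423 [(166, [104.8, 249.8], [101.4, 81.1])] jar 90.1
{'t': 12.575, 'p': array([514.5, 262.1, 217.3]), 'yaw': np.float64(-0.262), 'yup': np.float64(0.0423), 'xup': np.float64(0.0008), 'q': array([0.43, 0.36, 1.77, 0.04, 0.99, 2.25]), 'f': array([ 0.3, -0.1, -8. ]), 'm': array([-0.33,  0.11, -0.04]), 'w': 22.6, 'g': np.float64(89.0)}
top []
```

>>> arm_command --steps '[[[0,0,0,0,0,0],[0,0,0,0,0,0],[0,0,0,0,0,0],[0,0,0,0,0,0],[0,0,0,0,0,0],[0,0,0,0,0,0]]]'

```text
time_s: 13.42
eef_pos: [0.5145, 0.2622, 0.2173]
ee_rot: [0.991, -0.131, 0.003, -0.021]
ft_force: [0.7, 0.6, -9.2]
width: 0.0229
gripper_force: 89.0
```

```bash
python3 look.py 2
```

```text
13.425 yup 0.0423 [(163, [116.4, 246.4], [102.1, 56.6])] jar 66.7
13.475 yup 0.0423 [(162, [117.2, 245.9], [102.8, 54.7])] jar 64.9
{'t': 13.475, 'p': array([514.5, 262.1, 217.3]), 'yaw': np.float64(-0.2619), 'yup': np.float64(0.0423), 'xup': np.float64(0.0008), 'q': array([0.43, 0.36, 1.77, 0.04, 0.99, 2.25]), 'f': array([ 0.5,  0.2, -9.6]), 'm': array([-0.33,  0.1 , -0.03]), 'w': 22.6, 'g': np.float64(89.0)}
top []
```

>>> arm_command --steps '[[[0,0,0,-0.0023,0,0],[0,0,0,0,0,0],[0,0,0,0,0,0],[0,0,0,0,0,0],[0,0,0,0,0,0],[0,0,0,0,0,0],[0,0,0,0,0,0]]]'

```text
time_s: 14.45
eef_pos: [0.5145, 0.2621, 0.2173]
ee_rot: [0.991, -0.131, 0.003, -0.02]
ft_force: [-0.2, -0.3, -7.8]
width: 0.0227
gripper_force: 89.0
```

```bash
python3 look.py 2
```

```text
14.45 yup 0.04 [(152, [134.3, 240.7], [104.9, 17.6])] jar 29.4
14.5 yup 0.0401 [(149, [135.5, 240.3], [105.1, 15.0])] jar 26.9
{'t': 14.5, 'p': array([514.5, 262.2, 217.3]), 'yaw': np.float64(-0.2619), 'yup': np.float64(0.0401), 'xup': np.float64(0.0008), 'q': array([0.43, 0.36, 1.77, 0.04, 0.99, 2.25]), 'f': array([-0.3, -0. , -8.1]), 'm': array([-0.18,  0.11,  0.  ]), 'w': 22.8, 'g': np.float64(89.0)}
top []
```

>>> arm_command --steps '[[[0,0,0,-0.043,0,0],[0,0,0,0,0,0],[0,0,0,0,0,0],[0,0,0,0,0,0]]]'

```text
time_s: 15.1
eef_pos: [0.5144, 0.262, 0.2173]
ee_rot: [0.991, -0.131, 0.0, 0.001]
ft_force: [-0.6, 0.2, -8.3]
width: 0.0226
gripper_force: 89.0
```

```bash
sed -i 's/^print(pose(s)); T=.*$/T=None/' look.py; python3 look.py 2
```

```text
15.1 yup -0.0026 [(58, [143.3, 239.0], [101.8, 2.0])] jar 14.5
15.15 yup -0.0027 [(54, [143.5, 239.0], [101.6, 1.7])] jar 14.2
```

>>> arm_command --steps '[[[0,0,0,0.0125,0,0],[0,0,0,0,0,0]]]'

```text
time_s: 15.45
eef_pos: [0.5144, 0.2619, 0.2173]
ee_rot: [0.991, -0.131, 0.001, -0.005]
ft_force: [-0.4, 0.2, -9.3]
width: 0.0225
gripper_force: 89.1
```

```bash
python3 look.py 2; python3 - <<'E'
from plant import *
from h import *
import pickle
s,S,_=pickle.load(open("last.pkl","rb"));T=get_image("top")
pickle.dump((s,S,T),open("mid.pkl","wb"))
a=np.hstack([T["pixels"][150:290,90:270],S["pixels"][210:350,60:260]])
cv2.imwrite("pics/s4.png",cv2.resize(a[...,::-1],None,fx=2,fy=2,interpolation=2))
E
```

```text
15.45 yup 0.0097 [(53, [144.1, 239.1], [100.3, 0.0])] jar 0.0
15.5 yup 0.0096 [(49, [144.2, 239.1], [100.3, -0.3])] jar 12.3
```

View pics/s4.png

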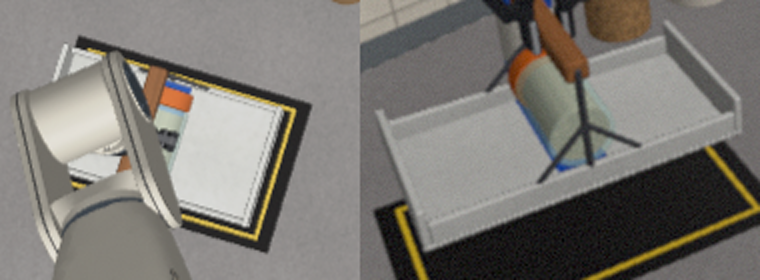

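The jar is on the stripe. In the side crop its near end face is at about (585,138) with blue showing on both sides, and its lid is at (177,98) in the top crop. Next I'll measure the lid edge in the top view.

```bash
cat > look2.py <<'E'
from plant import *
from h import *
import sys,pickle
def meas(s,S,T):
    m=mask(T,(5,140,120),(16,255,255));n,L,st,c=cv2.connectedComponentsWithStats(m);r=[]
    for i in range(1,n):
        if st[i,4]>25:
            ys,xs=np.nonzero(L==i);P=castT(T,np.c_[xs,ys],s,.050);q=np.median(P,0)
            if 25<q[0]<85 and abs(q[1])<80: r.append((int(st[i,4]),"lid -y edge->jar",round(np.percentile(P[:,1],4)+33.5,1),"x",P[:,0].round().min(),P[:,0].round().max()))
    e=lambda im:blob(im,s,(105,140,60),(125,255,255),.009,75,40)
    P=lid(S,s,(5,190,120)) 
    print(round(s["time_s"],2),"yup",round(-Ro.from_quat(s["ee_rot"]).as_matrix()[2,1],4),r,"side",P[:1],"blueS",e(S),"blueT",e(T))
if __name__=="__main__":
    if len(sys.argv)>1: meas(*pickle.load(open("mid.pkl","rb")))
    else:
        for _ in range(2): s=state();S=get_image("side");T=get_image("top");meas(s,S,T)
        pickle.dump((s,S,T),open("mid2.pkl","wb"))
E
python3 look2.py old; python3 - <<'E'
from h import *
import pickle
s,S,T=pickle.load(open("mid.pkl","rb"))
print(castT(S,[[174,278.5]],s,.044))
E
```

```text
15.5 yup 0.0096 [(128, 'lid -y edge->jar', np.float64(-2.7), 'x', np.float64(46.0), np.float64(69.0))] side [(58, [141.7, 239.7], [100.8, 5.0])] blueS (17, [-47.0, 20.0, -51.0, -21.0, -30.0, 24.0]) blueT (0, None)
[[-61.42919571  -6.63316933]]
```

```bash
python3 look2.py
```

```text
15.6 yup 0.0095 [(127, 'lid -y edge->jar', np.float64(-2.7), 'x', np.float64(46.0), np.float64(69.0))] side [(57, [141.4, 240.0], [100.0, 5.9])] blueS (19, [-45.0, 21.0, -51.0, 14.0, 25.0, 24.0]) blueT (1, [75.0, 3.0, 75.0, 3.0, 75.0, 3.0])
15.7 yup 0.0095 [(128, 'lid -y edge->jar', np.float64(-2.9), 'x', np.float64(46.0), np.float64(69.0))] side [(54, [141.7, 239.7], [100.6, 4.9])] blueS (21, [-45.0, 22.0, -52.0, 14.0, 41.0, 24.0]) blueT (1, [75.0, 3.0, 75.0, 3.0, 75.0, 3.0])
```

>>> arm_command --steps '[[[0,0,0,0,0,0],[0,0,0,0,0,0],[0,0,0,0,0,0],[0,0,0,0,0,0],[0,0,0,0,0,0],[0,0,0,0,0,0]]]'

```text
time_s: 16.55
eef_pos: [0.5145, 0.2621, 0.2173]
ee_rot: [0.991, -0.131, 0.001, -0.005]
ft_force: [0.1, -0.4, -8.5]
width: 0.0227
gripper_force: 89.1
```

```bash
python3 look2.py
```

```text
16.55 yup 0.0095 [(127, 'lid -y edge->jar', np.float64(-2.9), 'x', np.float64(46.0), np.float64(69.0))] side [(55, [141.5, 239.8], [100.7, 5.2])] blueS (25, [-44.0, 22.0, -52.0, 14.0, 65.0, 24.0]) blueT (0, None)
16.65 yup 0.0095 [(127, 'lid -y edge->jar', np.float64(-2.9), 'x', np.float64(46.0), np.float64(69.0))] side [(56, [141.6, 239.7], [100.9, 5.1])] blueS (22, [-45.0, 22.0, -52.0, 14.0, 61.0, 24.0]) blueT (0, None)
```

>>> arm_command --steps '[[[0,0,0,0,0,0],[0,0,0,0,0,0],[0,0,0,0,0,0],[0,0,0,0,0,0],[0,0,0,0,0,0],[0,0,0,0,0,0],[0,0,0,0,0,0],[0,0,0,0,0,0],[0,0,0,0,0,0],[0,0,0,0,0,0],[0,0,0,0,0,0],[0,0,0,0,0,0]]]'

```text
time_s: 18.25
eef_pos: [0.5145, 0.2621, 0.2173]
ee_rot: [0.991, -0.131, 0.001, -0.005]
ft_force: [-0.6, 0.1, -7.6]
width: 0.0223
gripper_force: 89.1
```

>>> arm_command --steps '[[[0,0,0,0,0,0],[0,0,0,0,0,0],[0,0,0,0,0,0],[0,0,0,0,0,0],[0,0,0,0,0,0],[0,0,0,0,0,0],[0,0,0,0,0,0],[0,0,0,0,0,0],[0,0,0,0,0,0],[0,0,0,0,0,0],[0,0,0,0,0,0],[0,0,0,0,0,0]]]'

```text
time_s: 19.75
eef_pos: [0.5145, 0.2621, 0.2173]
ee_rot: [0.991, -0.131, 0.001, -0.005]
ft_force: [-0.4, -0.3, -9.3]
width: 0.0229
gripper_force: 89.1
```

```bash
python3 look2.py; python3 - <<'E'
from plant import *
from h import *
import pickle
s=state();print(pose(s))
s,S,T=pickle.load(open("mid2.pkl","rb"))
# tray rim corners check: far -y end outer corners seen in top view, height 45 mm (white vs black mat)
W=mask(T,(0,0,165),(180,45,255),(170,170,250,280))
r=cv2.findContours(W,0,1)[0];c=max(r,key=cv2.contourArea).reshape(-1,2)
P=castT(T,c,s,.045);print("white extents tray mm y",np.percentile(P[:,1],[1,2,5]),P[:,0].min(),P[:,0].max())
o,R=tray_T(s);print("tray origin",o*1000)
E
```

```text
19.75 yup 0.0094 [(128, 'lid -y edge->jar', np.float64(-2.9), 'x', np.float64(46.0), np.float64(69.0))] side [(54, [141.5, 240.1], [99.5, 5.7])] blueS (24, [-44.0, 22.0, -52.0, 14.0, 61.0, 24.0]) blueT (0, None)
19.85 yup 0.0095 [(128, 'lid -y edge->jar', np.float64(-2.9), 'x', np.float64(46.0), np.float64(69.0))] side [(54, [141.6, 239.6], [101.4, 4.9])] blueS (23, [-44.0, 22.0, -52.0, 14.0, 61.0, 24.0]) blueT (0, None)
{'t': 19.95, 'p': array([514.5, 262.1, 217.3]), 'yaw': np.float64(-0.2619), 'yup': np.float64(0.0095), 'xup': np.float64(0.0008), 'q': array([0.45, 0.37, 1.75, 0.01, 1.01, 2.28]), 'f': array([ 0.4,  0.6, -8.4]), 'm': array([ 0.01,  0.04, -0.02]), 'w': 22.7, 'g': np.float64(89.1)}
white extents tray mm y [-163.90119002 -163.74552064 -163.36319016] -84.53388215798783 89.01753603837612
tray origin [514.88527153 263.17274033 101.0208639 ]
```

The jar has now stayed put at about y −3 mm for over 4 s. Lowering slowly.

>>> arm_command --steps '[[[0,0,3,0,0,0],[0,0.1,7,0,0,0],[0,0.1,11,0,0,0],[0,0.1,13,0,0,0],[0,0.1,14,0,0,0],[0,0.1,13,0,0,0],[0,0.1,10,0,0,0],[0,0.1,7,0,0,0],[0,0.1,4,0,0,0],[0,0,3,0,0,0],[0,0,2,0,0,0],[0,0,1,0,0,0]]]'

```text
time_s: 21.45
eef_pos: [0.5147, 0.2622, 0.1294]
ee_rot: [0.991, -0.131, 0.001, -0.005]
ft_force: [-0.3, 0.3, -8.4]
width: 0.0225
gripper_force: 89.0
```

```bash
python3 look2.py; python3 -c "
from plant import *
from h import *
print(pose(state()))"
```

```text
21.45 yup 0.0097 [(114, 'lid -y edge->jar', np.float64(-4.4), 'x', np.float64(46.0), np.float64(69.0))] side [] blueS (55, [-17.0, 22.0, -54.0, -20.0, 72.0, 24.0]) blueT (1, [75.0, 8.0, 75.0, 8.0, 75.0, 8.0])
21.55 yup 0.0096 [(112, 'lid -y edge->jar', np.float64(-3.9), 'x', np.float64(46.0), np.float64(69.0))] side [] blueS (59, [-14.0, 22.0, -54.0, -20.0, 72.0, 24.0]) blueT (1, [75.0, 8.0, 75.0, 8.0, 75.0, 8.0])
{'t': 21.65, 'p': array([514.7, 262.2, 129.5]), 'yaw': np.float64(-0.262), 'yup': np.float64(0.0096), 'xup': np.float64(0.001), 'q': array([0.45, 0.49, 1.81, 0.01, 0.84, 2.27]), 'f': array([ 0.6,  0.2, -9. ]), 'm': array([ 0.02,  0.05, -0.02]), 'w': 22.7, 'g': np.float64(89.0)}
```

```bash
python3 - <<'E'
from h import *
import pickle
s,S,T=pickle.load(open("mid2.pkl","rb"))
a=np.hstack([T["pixels"][150:290,90:260],S["pixels"][230:400,60:280][:140*0+170][:140]])
a=np.vstack([cv2.resize(T["pixels"][150:290,95:260],None,fx=2.1,fy=2.1),cv2.resize(S["pixels"][240:385,50:282],(346,216))][0:2] ) if 0 else a
cv2.imwrite("pics/s5.png",cv2.resize(a[...,::-1],None,fx=2,fy=2,interpolation=2))
E
```

```text
(no output)
```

View pics/s5.png

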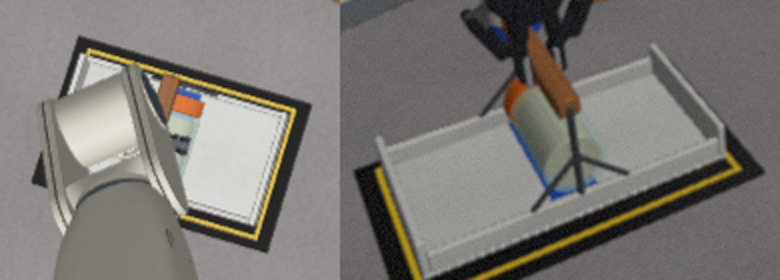

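Tray sits square inside the yellow outline in both crops (right end at (285,120) in the top one), jar still on the stripe. Next I'll do the last few millimetres slowly.

>>> arm_command --steps '[[[0,0,1.2,0,0,0],[0,0,1.2,0,0,0],[0,0,1.2,0,0,0],[0,0,1,0,0,0],[0,0,0.7,0,0,0],[0,0,0.5,0,0,0],[0,0,0.5,0,0,0],[0,0,0,0,0,0]]]'

```text
time_s: 22.65
eef_pos: [0.515, 0.2627, 0.1235]
ee_rot: [0.991, -0.131, 0.001, -0.005]
ft_force: [-0.7, 3.5, -1.5]
width: 0.0227
gripper_force: 90.0
```

>>> arm_command --steps '[[[0,0,0.3,0,0,0],[0,0,0.3,0,0,0],[0,0,0,0,0,0]]]'

```text
time_s: 23.02
eef_pos: [0.5152, 0.2629, 0.1232]
ee_rot: [0.991, -0.131, 0.002, -0.005]
ft_force: [-2.0, 5.1, 1.4]
width: 0.0227
gripper_force: 90.6
```

```bash
python3 look2.py; python3 -c "
from plant import *
from h import *
print(pose(state()))"
```

```text
23.02 yup 0.0109 [(112, 'lid -y edge->jar', np.float64(-5.5), 'x', np.float64(46.0), np.float64(69.0))] side [] blueS (52, [-29.0, 21.0, -55.0, -21.0, 68.0, 23.0]) blueT (3, [75.0, -2.0, 75.0, -24.0, 75.0, 8.0])
23.12 yup 0.0109 [(112, 'lid -y edge->jar', np.float64(-5.5), 'x', np.float64(46.0), np.float64(69.0))] side [] blueS (54, [-25.0, 21.0, -55.0, -22.0, 68.0, 23.0]) blueT (3, [75.0, -2.0, 75.0, -24.0, 75.0, 8.0])
{'t': 23.225, 'p': array([515.1, 262.9, 123.2]), 'yaw': np.float64(-0.262), 'yup': np.float64(0.0109), 'xup': np.float64(0.0017), 'q': array([0.45, 0.5 , 1.81, 0.01, 0.83, 2.27]), 'f': array([-1.5,  5.8,  0.9]), 'm': array([ 0.  ,  0.51, -0.16]), 'w': 22.4, 'g': np.float64(90.6)}
```

>>> arm_command --steps '[[[0.1,-0.3,0,0,0,0],[0,0,0,0,0,0],[0,0,0,0,0,0],[0,0,0,0,0,0]]]' --grip_force 40

```text
time_s: 23.72
eef_pos: [0.5152, 0.263, 0.1231]
ee_rot: [0.991, -0.131, 0.001, -0.005]
ft_force: [-2.2, 4.6, 1.7]
width: 0.0231
gripper_force: 90.5
```

>>> arm_command --steps '[[[0,0,0,0,0,0],[0,0,0,0,0,0],[0,0,0,0,0,0]]]' --grip_force 20

```text
time_s: 24.1
eef_pos: [0.5152, 0.263, 0.1231]
ee_rot: [0.991, -0.131, 0.001, -0.005]
ft_force: [-1.2, 5.0, 1.1]
width: 0.0225
gripper_force: 90.5
```

```bash
python3 look2.py; python3 -c "
from plant import *
from h import *
print(pose(state()))"
```

```text
24.1 yup 0.0105 [(112, 'lid -y edge->jar', np.float64(-5.5), 'x', np.float64(46.0), np.float64(69.0))] side [] blueS (53, [-27.0, 21.0, -54.0, -23.0, 69.0, 23.0]) blueT (3, [75.0, -2.0, 75.0, -24.0, 75.0, 8.0])
24.2 yup 0.0105 [(112, 'lid -y edge->jar', np.float64(-5.5), 'x', np.float64(46.0), np.float64(69.0))] side [] blueS (52, [-30.0, 21.0, -54.0, -23.0, 69.0, 23.0]) blueT (3, [75.0, -2.0, 75.0, -24.0, 75.0, 8.0])
{'t': 24.3, 'p': array([515.2, 263. , 123.1]), 'yaw': np.float64(-0.2619), 'yup': np.float64(0.0105), 'xup': np.float64(0.0015), 'q': array([0.45, 0.5 , 1.81, 0.01, 0.83, 2.27]), 'f': array([-2.1,  6.1,  1.2]), 'm': array([-0.15,  0.58, -0.24]), 'w': 22.6, 'g': np.float64(90.5)}
```

>>> arm_command --steps '[[[0,0,0,0,0,0],[0,0,0,0,0,0],[0,0,0,0,0,0],[0,0,0,0,0,0]]]' --claw 0.45 --grip_force 20

```text
time_s: 24.8
eef_pos: [0.5149, 0.2624, 0.1224]
ee_rot: [0.991, -0.131, 0.001, -0.005]
ft_force: [-0.4, -0.4, -0.2]
width: 0.0385
gripper_force: 0.0
```

```bash
python3 look2.py; python3 -c "
from plant import *
from h import *
print(pose(state()))"
```

```text
24.8 yup 0.0095 [(113, 'lid -y edge->jar', np.float64(-4.7), 'x', np.float64(46.0), np.float64(69.0))] side [] blueS (53, [-33.0, 22.0, -54.0, -22.0, 69.0, 24.0]) blueT (2, [75.0, -12.0, 75.0, -23.0, 75.0, -1.0])
24.9 yup 0.0095 [(113, 'lid -y edge->jar', np.float64(-4.6), 'x', np.float64(46.0), np.float64(69.0))] side [] blueS (54, [-42.0, 22.0, -54.0, -22.0, 61.0, 24.0]) blueT (1, [75.0, -1.0, 75.0, -1.0, 75.0, -1.0])
{'t': 25.0, 'p': array([514.8, 262.5, 122.4]), 'yaw': np.float64(-0.2619), 'yup': np.float64(0.0094), 'xup': np.float64(0.0008), 'q': array([0.45, 0.5 , 1.81, 0.01, 0.83, 2.27]), 'f': array([-0.4, -0.1,  0.1]), 'm': array([-0.01, -0.01, -0.04]), 'w': 38.5, 'g': np.float64(0.0)}
```

>>> arm_command --steps '[[[0,0,-3,0,0,0],[0,0,-6,0,0,0],[0,0,-12,0,0,0],[0,0,-20,0,0,0],[0,0,-25,0,0,0],[0,0,-30,0,0,0],[0,0,-30,0,0,0],[0,-20,-10,0,0,0],[-10,40,0,0,0,0],[-20,50,0,0,0,0],[-20,50,0,0,0,0],[0,50,0,0,0,0]]]'

```text
time_s: 26.5
eef_pos: [0.4204, 0.109, 0.2575]
ee_rot: [0.992, -0.13, 0.001, -0.005]
ft_force: [1.3, -0.4, -0.6]
width: 0.0381
gripper_force: 0.0
```

>>> arm_command --steps '[[[0,50,0,0,0,0],[0,50,0,0,0,0],[0,50,0,0,0,0],[0,0,0,0,0,0],[0,0,0,0,0,0]]]'

```text
time_s: 27.12
eef_pos: [0.3835, -0.0348, 0.256]
ee_rot: [0.991, -0.131, 0.002, -0.005]
ft_force: [0.0, 0.3, 0.0]
width: 0.0386
gripper_force: 0.0
```

```bash
python3 - <<'E'
from plant import *
from h import *
T=get_image("top");S=get_image("side")
for z in (.006,.051): 
    W=mask(T,(0,0,150),(180,60,255),(100,165,255,280));ys,xs=np.nonzero(W)
    h=cv2.convexHull(np.c_[xs,ys]).reshape(-1,2);P=cast(T,h,z)[:,:2]*1000
    r=cv2.minAreaRect(P.astype(np.float32));print(z,r)
Bl=mask(T,(105,120,60),(125,255,255),(100,165,255,280)); print("stripe",rect(T,Bl,.015))
Y=mask(T,(20,120,120),(35,255,255),(100,160,255,280)); ys,xs=np.nonzero(Y);h=cv2.convexHull(np.c_[xs,ys]);print("yellow",cv2.minAreaRect((cast(T,h.reshape(-1,2),.006)[:,:2]*1000).astype(np.float32)))
a=np.hstack([T["pixels"][100:290,90:290],S["pixels"][215:405,50:270]])
cv2.imwrite("pics/s6.png",cv2.resize(a[...,::-1],None,fx=1.85,fy=1.85,interpolation=2))
print(pose(state()))
E
```

```text
0.006 ((511.82177734375, 257.1336669921875), (352.7574462890625, 475.4013977050781), 1.4705021381378174)
0.051 ((509.05657958984375, 248.6346435546875), (343.0417175292969, 462.3078308105469), 1.4704962968826294)
stripe (array([445.5, 274.7]), array([14. , 36.3]), 1.3514)
yellow ((512.2467041015625, 261.8707275390625), (337.77642822265625, 211.7841339111328), 75.00021362304688)
{'t': 27.225, 'p': array([383.6, -34.1, 255.7]), 'yaw': np.float64(-0.2607), 'yup': np.float64(0.0098), 'xup': np.float64(0.0015), 'q': array([-0.13,  0.02,  2.1 ,  0.01,  1.02,  1.7 ]), 'f': array([-0.2, -0.6, -0.1]), 'm': array([-0.04, -0.03,  0.01]), 'w': 38.4, 'g': np.float64(0.0)}
```

View pics/s6.png

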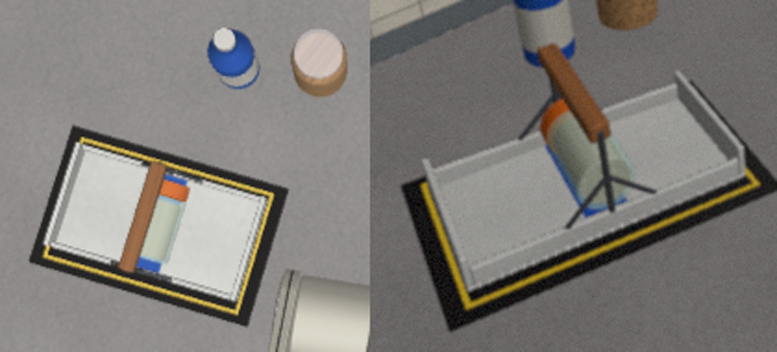

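The tray lies inside the outline with the jar under the bar on the stripe, at (163,230) in the top crop. One last numeric check of position, angle and the jar's stillness.

```bash
python3 - <<'E'
from plant import *
from h import *
for _ in range(2):
    T=get_image("top")
    B=mask(T,(5,100,50),(15,185,150),(145,180,185,252)); r=rect(T,B,.152); print("bar",r[0],r[1],(r[2]+np.pi/2)%np.pi-np.pi/2)
    L=mask(T,(5,160,150),(16,255,255),(170,190,200,215));ys,xs=np.nonzero(L);print("lid",len(xs),cast(T,[[xs.mean(),ys.mean()]],.07)*1000)
c=np.array([512.2,261.9]);print("offset lid in tray:",Ro.from_euler("z",.2618).apply(np.r_[cast(T,[[xs.mean(),ys.mean()]],.07)[0,:2]*1000-c,0]))
E
```

```text
bar [549.2 241.1] [23.5 97.3] -0.04819265358979319
lid 106 [[564.22729974 227.94340049  70.        ]]
bar [564.8 239.3] [23.1 65.7] -0.007792653589793197
lid 106 [[564.22729974 227.94340049  70.        ]]
offset lid in tray: [ 59.04313899 -19.33386426   0.        ]
```

>>> arm_command --steps '[[[0,0,0,0,0,0],[0,0,0,0,0,0],[0,0,0,0,0,0],[0,0,0,0,0,0]]]'

```text
time_s: 27.82
eef_pos: [0.3832, -0.0348, 0.2553]
ee_rot: [0.991, -0.131, 0.001, -0.005]
ft_force: [-0.6, 0.6, 0.0]
width: 0.0381
gripper_force: 0.0
```

```bash
python3 - <<'E'
from plant import *
from h import *
T=get_image("top")
L=mask(T,(5,160,150),(16,255,255),(170,190,200,215));ys,xs=np.nonzero(L);print("lid",len(xs),cast(T,[[xs.mean(),ys.mean()]],.07)*1000)
E
```

```text
lid 106 [[564.22729974 227.94340049  70.        ]]
```

```bash
python3 - <<'E'
from plant import *
from h import *
T=get_image("top")
B=mask(T,(3,90,40),(16,200,160),(145,180,185,252)); B=cv2.morphologyEx(B,cv2.MORPH_CLOSE,np.ones((3,3)));print("bar",rect(T,B,.152))
Bl=mask(T,(105,110,50),(125,255,255),(145,165,195,260));n,L,st,c=cv2.connectedComponentsWithStats(Bl)
for i in range(1,n):
    if st[i,4]>5:
        ys,xs=np.nonzero(L==i);P=Ro.from_euler("z",.2618).apply(cast(T,np.c_[xs,ys],.015)*1000-[512.2,261.9,0]);print(st[i,4],P.min(0).round(),P.max(0).round())
E
```

```text
bar (array([514.6, 258.7]), array([ 27.1, 171.9]), 2.8795)
27 [ 77. -23.  15.] [83. 12. 15.]
63 [-75. -23.  15.] [-60.  13.  15.]
```

```bash
python3 -c "
from plant import *
print(hand_in())"
```

```text
the job is handed in; nothing more can be done
None
```

The tray is down on the mat, inside and square with the yellow outline, with the jar still on the blue stripe. The jar held there in the air for over 4 s first, and I handed in at about 28 s.

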